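# Hang the printing block on its drying hook and lock it

### The arm

A 6-joint arm with a two-finger parallel gripper is mounted at the origin on the work surface. World frame = base frame: x ahead of the robot, y to its left, z up, the work surface at z = 0. Lengths are in m, angles in rad, forces in N, time in s.
With the tool pointing down it reaches from about 0.25 to 0.725 m from the base axis. Payload 4 kg.
Tool frame: the origin (TCP) lies between the finger pads; the fingertips stand 11 mm ahead of it and the grasp point (between the pads) lies 8 mm behind it (tcp_to_tips is the z of the fingertips in the tool frame, in m); z points along the fingers, y is the direction in which the jaws open and shut (so a half turn about z gives the same grasp; the last joint's range is limited). The gripper opens to 85 mm and grips with 20 to 120 N. Pads are 22 mm wide; open, the fingers measure 114 mm over their backs; the gripper's body (76 mm by 85 mm) begins 54 mm behind the grasp point. The pads swing forward as they close: fully open they stand 13 mm farther back than shut.
Start: joints at [-1.203, 0.241, 0.005, 1.335, 0, 1.571], TCP at [0.18, -0.467, 0.242] pointing down, gripper open.
Joint ranges: [-2.72, 2.72], [-1.05, 1.87], [-1.09, 1.28], [-1.99, 2.15], [-1.42, 1.44], [-3.14, 3.14]. Speed limits (rad/s): [2.79, 2.79, 3.14, 3.14, 3.14, 3.14].

### API

Orientations are given as a unit quaternion [x, y, z, w].
In Python, from workcell import * gives the robot as it stands.
- The arm moves only by the tool move_arm, never from a script. Its argument "moves" is a list that holds one entry, the list of rows, each a list of 7 numbers: the shift along the world's x, y, z in units of 500 mm (1.0 is 500 mm), then the turn, a rotation vector about the world's x, y, z in units of 30 degrees (1.0 is 30 degrees), then the closure, from -1 (fully open) to 1 (shut), so that 0 is half open. A call has 1 to 8 rows; each row shifts and turns the pose as measured when the row begins; what a row does not reach is not made up. A row lasts 1/12 s, in which the tool goes at most 41.7 mm and 7.16 degrees, less where a joint would pass 70% of its speed; a pose out of reach is approached as far as the arm can. A call with a number of a shift or a turn outside -1 to 1 is refused whole. A call with a gripper value outside its range is refused whole. The fingers move at their own pace and stop on an object; the grip force is fixed at half the most. Time passes only in rows, so rows that do not move let the fingers close. It gives the time, the measured TCP pose, the force and the opening at its end, in the units of the state.
- get_obs(): the state, without advancing time (a new reading comes with each control period).
- camera(name): name is "scene" or "top" or "wrist"; returns a dict with "pixels" (420x560x3 uint8, red, green, blue), "range_z" (420x560 float32, m along the optical axis (not along the pixel's ray), 0 where there is no reading), "fx", "fy", "cx", "cy" (pixels), "extrinsics" (4x4, takes a point from camera to world coordinates). Camera axes: x right, y down, z forward; pixel columns grow to the right and rows downward; lengths in m; the calibration is good to about 2 mm. A picture is of the moment at which its call begins.
- job_done(): hands the job in, once; it reports no verdict.
The state is a dict: "clock": time; "joint_pos": joint angles; "joint_vel": joint speeds; "tau": joint torques, N m; "eef_pos": TCP position; "tool_rot": TCP orientation; "ft_force": force on the tool from outside, world axes, zero at the start; "ft_torque": the same for the moment, N m; "grip_width": finger opening in m.
Only numpy, scipy, OpenCV 4.12 (cv2) and the standard library are available. Lean on these libraries where they do the work, as an engineer would, in place of code of your own. Each camera call takes 0.05 s, during which the arm holds its last target.

### The job

Hang the orange-faced printing block by its slot on the brass hook of the drying stand, with its orange carved face pointing outward, away from the post (set it down and regrasp it if needed), and let it hang there by itself. Then turn the blue lock collar on top of the post until its keeper arm points along the hook, over the red locked mark, and let go. Leave the other blocks, the jar and the tin where they are.

Things in the scene. Friction and masses are not known exactly. Their poses are not given: they have to be found in the camera images.
- block_center (a point): Centre of the loose printing block, an upright wooden board 36 thick (x), 110 wide (y), 166 mm tall (z up), 0.3-0.5 kg. Its -x side is the orange carved face (12 mm orange layer, seen from above too); +x side plain pale wood. Starts upright in any of the caddy's slots; stands by itself on a flat surface. Grip its solid top rail (upper 56 mm) across the 36 mm.
- block_slot (a point): Centre of the block's hanging slot, 6 mm above the block's centre; same axes. The slot goes right through along x: 32 mm wide in y, 42 mm high (68 to 110 mm above the underside).
- stand: Fixed drying stand; origin at the post's foot on the bench, z up, +x = the way the hook points (outward). Foot 116 mm across, 12 thick; post 16 mm across. The hook, an 8 mm brass bar, leaves the post along +x at height 155 mm (bar axis) and at x = 125 mm turns straight up 20 mm. White flange 64 mm across at 209-213 mm, red locked mark on its +x side; lock collar above it.
- hook_tip (a point): Upturned end of the hook, x = 125 mm from the post axis, height 175 mm (bar's round top at 179). Axes as the stand's. A hung block's slot top rests on the bar (bar top at 159 mm): block centre then 132 mm high and 50 to 103 mm from the post axis; 85 is good.
- collar_grip (a point): Centre of the blue grip fin on the lock collar, on the post axis, 234 mm above the bench: 56 long (along this x), 14 thick (y), 26 mm high (top at 247); below it a black disc 44 mm across. The keeper arm, an 8 mm steel bar with red ball end, runs along this +x to 112 mm from the axis, axis 231 mm above the bench (12 mm over a hung block's top).
- lock_collar (a joint): Angle of the collar about the vertical post, rad, positive anticlockwise from above. 0 = locked: keeper arm along the hook, over the red mark. Starts open at 1.05 to 1.45, keeper arm on the stand's +y side. Turns from -0.35 to 1.75 with light friction (0.06 N m), no detent, stays where left.
- caddy: Round blue storage caddy, fixed, 236 mm across, turned any way round; origin at the centre of its underside. Floor 14 mm above the bench. Three slots along its y axis, 41 mm wide, centred at x = -68, 0, 68 mm, between dark wooden ribs rising to 32 mm above the bench.
- pad: Black rubber rest pad, fixed, flat on the bench, 120 by 120 mm, 4 mm thick, origin at the centre of its underside. Always clear: a place to set the block down upright for regrasping.
- black_block_center (a point): Bystander: charcoal-faced block in a caddy slot, 36 x 100 x 140 mm tall (x, y, z), no hanging slot; point at its centre.
- green_block_center (a point): Bystander: olive-green-faced block in a caddy slot, 36 x 110 x 118 mm tall (x, y, z), no hanging slot; point at its centre.
- dye_jar_center (a point): Bystander: red dye jar with white cap beside the stand on its +y side, 60 mm across, 110 mm tall; point at its centre.
- dye_tin_center (a point): Bystander: bare metal dye tin beside the stand on its -y side, 62 mm across, 90 mm tall; point at its centre.
Things that resemble listed ones, but are neither listed nor needed, are in the scene too. Of the things that look like the stand, the smaller one is meant. Leave any pink look-alike of the part that bears block_center alone.

How it is judged:
On the way, in this order (a step that is already met when the one before it is completed fails the run):
1. the block hangs by its slot on the hook, orange face outward, let go (x of block_center in the frame of stand between 0.042 and 0.11 m and y of block_center in the frame of stand between -0.025 and 0.025 m and z of block_center in the frame of stand between 0.122 and 0.139 m and angle between block_center's own z axis and vertical below 0.26 rad and angle between the x axis of block_center and the x axis of stand, either way round below 0.35 rad and x of hook_tip in the frame of block_center below -0.01 m and contact force between the fingers and block below 0.1 N and linear speed of block below 0.03 m/s), for 0.2 s.
2. then the collar is turned to its locked mark with the block still hanging (all of step 1 and value of joint lock_collar between -0.14 and 0.14 rad), for 0.2 s.
At the end, for the whole second after the job is handed in: Block hangs by its slot on the hook: centre 42-110 mm out from the post, within 25 mm of the hook line, 122-139 mm high, leaning < 0.26 rad, orange face outward within 0.35 rad, released and at rest; lock collar at rest within 0.14 rad of its locked mark; bystanders not moved over 30 mm (all of step 2 and velocity of joint lock_collar between -0.1 and 0.1 rad/s); the robot touches nothing.
It fails at once if the black block is moved more than 30 mm (distance of black_block_center from where it was at the start of the episode above 0.03 m).
It fails at once if the green block is moved more than 30 mm (distance of green_block_center from where it was at the start of the episode above 0.03 m).
It fails at once if the dye jar is moved more than 30 mm (distance of dye_jar_center from where it was at the start of the episode above 0.03 m).
It fails at once if the dye tin is moved more than 30 mm (distance of dye_tin_center from where it was at the start of the episode above 0.03 m).
It also fails if it takes over 72 s, if anything falls off the work surface, if the arm or the gripper's body presses on something with over 40 N, if the wrist force passes 120 N, or if a joint passes its speed limit or range.

## Working session

There is one attempt and no reset: what is moved stays moved. The work goes in short steps, Python scripts to look and compute and a tool call to move; the robot and the scene stay as the last step left them, time stands still between calls to the robot, and variables do not carry over. Pictures are saved under pics/ and viewed, and the job is handed in when it is done.

Besides the shell and the picture viewer there is one more tool, called after ">>>" as name([rows], argument=value, ...), one row to a line, values as JSON. move_arm: Moves the arm, as the interface text tells. Shifts and turns lie within -1 to 1; 1 stands for 500 mm of shift or 30 degrees of turn. Its arguments: {"type":"object","properties":{"moves":{"type":"array","items":{"type":"array","items":{"type":"array","items":{"type":"number"}}}}},"required":["moves"]}

```bash
mkdir -p pics; ls; python3 - <<'E'
from workcell import *
import cv2,numpy as np
o=get_obs();print(o)
for n in ["scene","top","wrist"]:
    c=camera(n);np.savez(f"pics/{n}0.npz",**c)
    cv2.imwrite(f"pics/{n}0.png",c["pixels"][:,:,::-1])
    print(n,c["fx"],c["fy"],c["cx"],c["cy"],c["extrinsics"].round(3).tolist())
E
```

```text
pics
{'clock': 0.0, 'joint_pos': array([-1.20299429e+00,  2.41443188e-01,  3.72014911e-03,  1.33518036e+00,
       -1.08517885e-05,  1.57079174e+00]), 'joint_vel': array([-2.57021880e-04,  7.15797755e-04,  4.64585929e-04, -1.57875642e-03,
        9.64001077e-05, -4.75406189e-04]), 'tau': array([-6.36701043e-04, -3.72318506e+01,  2.52407330e+01,  1.68482558e-02,
       -1.02596548e-04,  5.37773943e-06]), 'eef_pos': array([ 0.17956267, -0.46599785,  0.24139628]), 'tool_rot': array([ 9.83136845e-01,  1.82868353e-01, -1.97988070e-04, -1.03477892e-03]), 'ft_force': array([-0.40719464, -0.56635521, -0.26203337]), 'ft_torque': array([-0.00658939, -0.02406268, -0.00488126]), 'grip_width': 0.08581657565110502}
scene 426.07542012362467 426.07542012362467 286.7509832045876 205.88076543158815 [[0.393, 0.631, -0.669, 1.226], [0.92, -0.275, 0.28, -0.238], [-0.008, -0.725, -0.689, 0.947], [0.0, 0.0, 0.0, 1.0]]
top 419.375064347344 419.375064347344 274.4264610871303 210.73166811891747 [[-0.001, -0.999, 0.046, 0.383], [-1.0, 0.002, 0.018, 0.067], [-0.018, -0.046, -0.999, 1.265], [0.0, 0.0, 0.0, 1.0]]
wrist 378.6209507835331 378.6209507835331 275.65846983409864 209.18114206508025 [[0.36, -0.894, -0.266, 0.247], [-0.933, -0.345, -0.1, -0.441], [-0.002, 0.284, -0.959, 0.373], [0.0, 0.0, 0.0, 1.0]]
```

View pics/scene0.png

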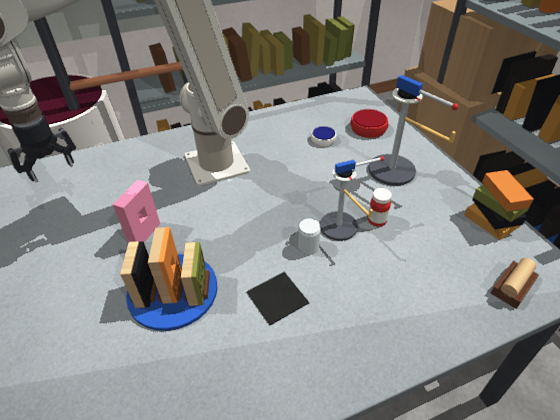

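View pics/top0.png

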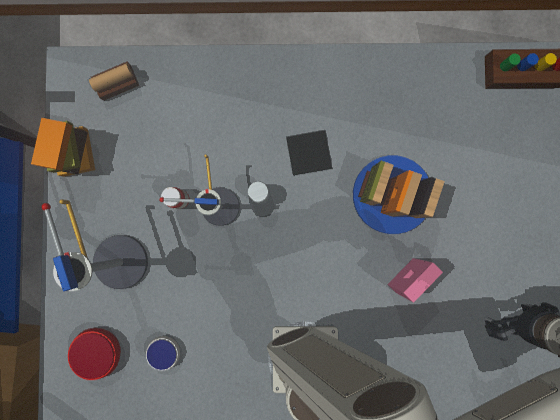

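```bash
python3 - <<'E'
import cv2,numpy as np
a=cv2.imread("pics/top0.png")
cv2.imwrite("pics/z1.png",np.hstack([cv2.resize(a[145:245,345:455],None,fx=3.6,fy=3.6,interpolation=2),cv2.resize(a[145:245,150:260],None,fx=3.6,fy=3.6,interpolation=2)]))
b=cv2.imread("pics/scene0.png")
cv2.imwrite("pics/z2.png",np.hstack([cv2.resize(b[215:335,110:240],None,fx=3,fy=3,interpolation=2),cv2.resize(b[140:260,280:410],None,fx=3,fy=3,interpolation=2)]))
E
```

```text
(no output)
```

View pics/z1.png

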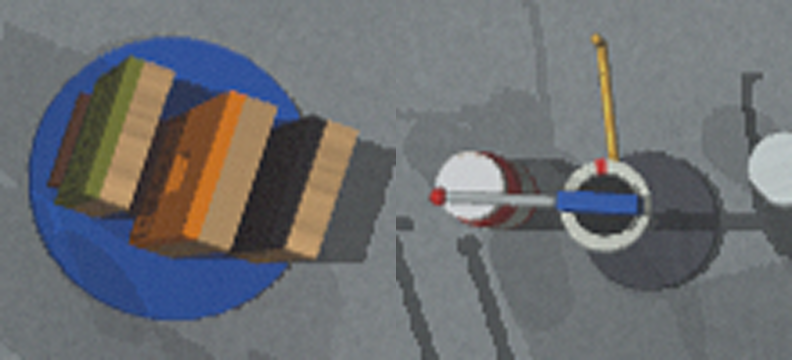

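View pics/z2.png

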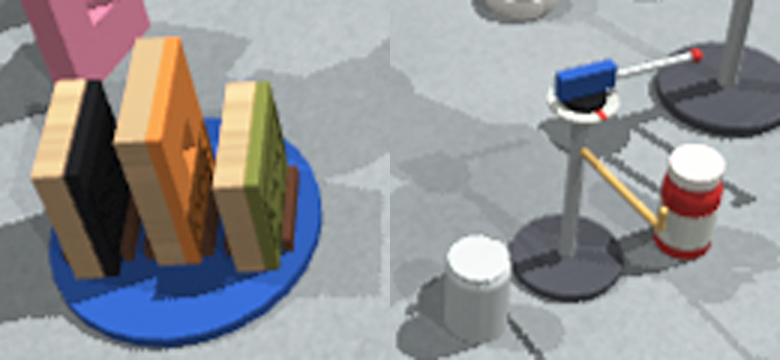

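```bash
cat > h.py <<'E'
import numpy as np,cv2
def pts(c):
    d=c["range_z"];v,u=np.mgrid[:d.shape[0],:d.shape[1]]
    P=np.stack([(u-c["cx"])/c["fx"]*d,(v-c["cy"])/c["fy"]*d,d],-1)
    E=c["extrinsics"];W=P@E[:3,:3].T+E[:3,3];W[d<=0]=np.nan;return W
def rect(W):
    r=cv2.minAreaRect((W[:,:2]*1000).astype(np.float32));return r,cv2.boxPoints(r).round(1).tolist()
E
python3 - <<'E'
from h import *
c=dict(np.load("pics/top0.npz"));W=pts(c);rgb=c["pixels"].astype(int)
hsv=cv2.cvtColor(c["pixels"],cv2.COLOR_RGB2HSV)
roi=np.zeros(W.shape[:2],bool);roi[145:245,345:455]=1
m=roi&(abs(W[...,2]-.18)<.008);P=W[m];print("block top",m.sum(),P.mean(0),rect(P))
o=m&(hsv[...,1]>170);print("orange part",o.sum(),W[o].mean(0),"pale",W[m&~o].mean(0))
m=roi&(abs(W[...,2]-.154)<.005);print("blk",rect(W[m]))
m=roi&(abs(W[...,2]-.132)<.005);print("grn",rect(W[m]))
r2=np.zeros(W.shape[:2],bool);r2[140:240,150:280]=1
h,s,v=hsv[...,0],hsv[...,1],hsv[...,2]
# blue fin
m=r2&(h>100)&(h<125)&(s>150)&(W[...,2]>.2);print("fin",m.sum(),np.nanmean(W[m],0),rect(W[m]))
m=r2&(abs(W[...,2]-.213)<.006)&(s<60)&(v>140);print("flange",m.sum(),W[m].mean(0),cv2.minEnclosingCircle((W[m][:,:2]*1000).astype(np.float32)))
m=r2&(h>12)&(h<28)&(s>120)&(W[...,2]>.13);Q=W[m];print("hook",m.sum(),Q[np.argsort(Q[:,0])][::6].round(3).tolist())
m=r2&((h<8)|(h>172))&(s>150)&(W[...,2]>.2);print("red",W[m].round(3).tolist())
m=r2&(abs(W[...,2]-.11)<.006)&(s<60);print("jar",W[m].mean(0))
m=r2&(abs(W[...,2]-.09)<.006)&(s<60);print("tin",W[m].mean(0))
r3=np.zeros(W.shape[:2],bool);r3[120:180,280:340]=1
m=r3&(v<70);print("pad",m.sum(),W[m].mean(0),rect(W[m]))
E
```

```text
block top 626 [ 0.48052183 -0.25892862  0.17860762] (((481.0400695800781, -259.61114501953125), (37.480953216552734, 110.64698028564453), 71.00196838378906), [[422.6000061035156, -259.29998779296875], [527.2000122070312, -295.29998779296875], [539.5, -259.8999938964844], [434.79998779296875, -223.89999389648438]])
orange part 210 [ 0.48347823 -0.24718085  0.17853475] pale [ 0.47902942 -0.26485898  0.1786444 ]
blk (((473.7030029296875, -292.9915771484375), (105.92576599121094, 118.33224487304688), 71.51685333251953), [[400.79998779296875, -324.5], [513.0, -362.0], [546.5999755859375, -261.5], [434.3999938964844, -224.0]])
grn (((486.5895080566406, -258.54840087890625), (169.12667846679688, 120.27424621582031), 69.5030746459961), [[400.6000061035156, -316.70001220703125], [513.2999877929688, -358.79998779296875], [572.5, -200.39999389648438], [459.8999938964844, -158.3000030517578]])
fin 113 [0.45417142 0.25402222 0.24547585] (((454.7544860839844, 253.92752075195312), (52.50870132446289, 12.47182559967041), 89.04491424560547), [[448.1000061035156, 227.8000030517578], [460.6000061035156
[... 529 characters left out ...]
], [0.484, 0.256, 0.214], [0.481, 0.259, 0.211], [0.481, 0.257, 0.21], [0.479, 0.259, 0.212], [0.479, 0.256, 0.212], [0.462, 0.37, 0.23], [0.462, 0.365, 0.239], [0.462, 0.363, 0.237], [0.46, 0.369, 0.234], [0.46, 0.366, 0.235], [0.459, 0.363, 0.238], [0.457, 0.369, 0.233], [0.457, 0.366, 0.237], [0.457, 0.365, 0.232], [0.455, 0.366, 0.235]]
jar [0.47982739 0.37722293 0.10837873]
tin [0.4922078  0.1356648  0.08873489]
pad 1535 [nan nan nan] (((617.333984375, -13.388191223144531), (120.14579010009766, 116.64033508300781), 11.061047554016113), [[547.2000122070312, 32.29999923706055], [569.5999755859375, -82.19999694824219], [687.5, -59.099998474121094], [665.0999755859375, 55.400001525878906]])
```

The block meant is the orange one in the caddy's middle slot (top 403,193). The other candidates are the pink look-alike (top 415,278) and the orange piece on the far stack (top 52,143). The enlarged crop shows it upright with its hanging slot, which fits. The stand is the smaller one (top 208,202), not the one at (70,270). Measured:
- **Block:** top centre (0.481, -0.260), orange face at azimuth 71°.
- **Post:** (0.4545, 0.254), hook azimuth about 7°.

The block needs a yaw of about -64°, and with the jaws' y axis at 71° the last joint goes from about -9° to 109°. That is in range, so no regrasp is needed.

>>> move_arm([
  [[0,0,0.06,0,0,0.23,-0.3],[0.03,0.02,0.03,0,0,0.23,-0.3],[0.03,0.02,0,0,0,0.23,-0.3],[0.03,0.02,0,0,0,0.23,-0.3],[0.03,0.02,0,0,0,0.23,-0.3],[0.03,0.02,0,0,0,0.23,-0.3],[0.03,0.02,0,0,0,0.23,-0.3],[0.03,0.02,0,0,0,0.23,-0.3]],
])

```text
clock: 0.82
eef_pos: [0.2844, -0.3927, 0.2847]
tool_rot: [0.776, 0.63, -0.004, -0.004]
ft_force: [-0.4, -0.1, 0.0]
grip_width: 0.0557
```

>>> move_arm([
  [[0.03,0.02,0,0,0,0.23,-0.3],[0.03,0.02,0,0,0,0.23,-0.3],[0.03,0.02,0,0,0,0.23,-0.3],[0.03,0.02,0,0,0,0.23,-0.3],[0.03,0.02,0,0,0,0.23,-0.3],[0.03,0.02,0,0,0,0.23,-0.3],[0.03,0.02,0,0,0,0.23,-0.3],[0.03,0.02,0,0,0,0.23,-0.3]],
])

```text
clock: 1.48
eef_pos: [0.4088, -0.3066, 0.2819]
tool_rot: [0.379, 0.925, -0.005, -0.005]
ft_force: [0.5, -1.5, -0.1]
grip_width: 0.0555
```

```bash
cat >> h.py <<'E'
from scipy.spatial.transform import Rotation as R
def delta(obs,pos,yaw_y_deg):
    a=np.radians(yaw_y_deg);y=np.array([np.cos(a),np.sin(a),0]);z=np.array([0,0,-1.]);x=np.cross(y,z)
    T=R.from_matrix(np.stack([x,y,z],1));rv=(T*R.from_quat(obs["tool_rot"]).inv()).as_rotvec()
    print("t",obs["clock"],"pos",obs["eef_pos"].round(4),"shift units",((np.array(pos)-obs["eef_pos"])/.5).round(4),"turn units",(np.degrees(rv)/30).round(3),"F",obs["ft_force"].round(1),"w",obs["grip_width"].round(4),"q6",obs["joint_pos"][5].round(2))
E
python3 -c "
from workcell import *
from h import *
delta(get_obs(),[.481,-.2595,.23],71)"
```

```text
Traceback (most recent call last):
  File "h.py", line 12, in delta
    print("t",obs["clock"],"pos",obs["eef_pos"].round(4),"shift units",((np.array(pos)-obs["eef_pos"])/.5).round(4),"turn units",(np.degrees(rv)/30).round(3),"F",obs["ft_force"].round(1),"w",obs["grip_width"].round(4),"q6",obs["joint_pos"][5].round(2))
                                                                                                                                                                                               ^^^^^^^^^^^^^^^^^^^^^^^
AttributeError: 'float' object has no attribute 'round'
```

```bash
sed -i 's/obs\["grip_width"\].round(4)/round(obs["grip_width"],4)/' h.py
python3 -c "
from workcell import *
from h import *
delta(get_obs(),[.481,-.2595,.23],71)"
```

```text
t 1.4833 pos [ 0.4088 -0.3066  0.2819] shift units [ 0.1443  0.0942 -0.1037] turn units [ 0.017 -0.022  0.851] F [ 0.5 -1.5 -0.1] w 0.0555 q6 0.14
```

>>> move_arm([
  [[0.03,0.02,0,0,0,0.22,-0.3],[0.03,0.02,0,0,0,0.22,-0.3],[0.03,0.02,-0.02,0.01,-0.01,0.22,-0.3],[0.03,0.02,-0.03,0.01,-0.01,0.2,-0.3],[0.024,0.014,-0.03,0,0,0,-0.3],[0,0,0,0,0,0,-0.3]],
])

```text
clock: 1.98
eef_pos: [0.4864, -0.2545, 0.239]
tool_rot: [0.147, 0.989, 0.001, 0.0]
ft_force: [-0.0, -0.3, -1.0]
grip_width: 0.0552
```

```bash

python3 -c "
from workcell import *
from h import *
delta(get_obs(),[.481,-.2595,.152],71)
c=camera('wrist');cv2.imwrite('pics/w1.png',c['pixels'][:,:,::-1])"
```

```text
t 1.9833 pos [ 0.4864 -0.2545  0.239 ] shift units [-0.0108 -0.0101 -0.174 ] turn units [-0.004  0.001 -0.07 ] F [-0.  -0.3 -1. ] w 0.0552 q6 -0.19
```

View pics/w1.png

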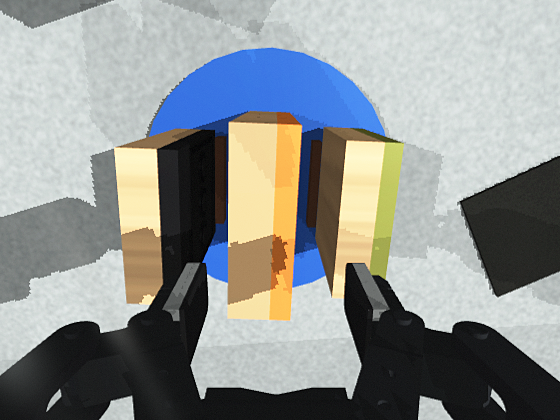

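The wrist view shows the block's top at columns 229-300, between the fingers at 208 and 347. The remaining 6.5 mm shift toward the black block centres it.

>>> move_arm([
  [[-0.011,-0.01,0,0,0,-0.07,-0.3],[0,0,0,0,0,0,-0.3]],
])

```text
clock: 2.2
eef_pos: [0.4793, -0.2607, 0.2406]
tool_rot: [0.167, 0.986, 0.0, -0.0]
ft_force: [-0.5, -0.7, -0.4]
grip_width: 0.0556
```

```bash

python3 -c "
from workcell import *
from h import *
delta(get_obs(),[.481,-.2595,.152],71)
c=camera('wrist');cv2.imwrite('pics/w2.png',c['pixels'][:,:,::-1])"
```

```text
t 2.2 pos [ 0.4793 -0.2607  0.2406] shift units [ 0.0034  0.0023 -0.1773] turn units [-0.001 -0.002  0.007] F [-0.5 -0.7 -0.4] w 0.0556 q6 -0.16
```

View pics/w2.png

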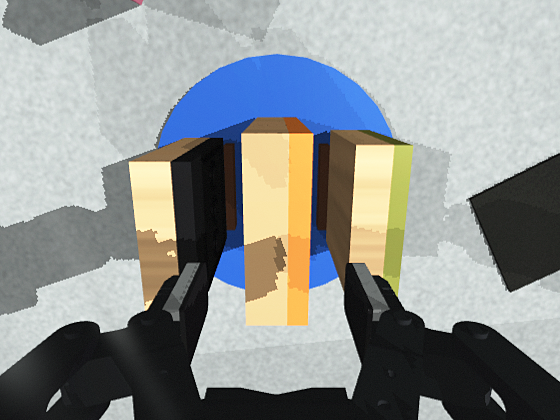

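Centred now: the block spans columns 245-310 and the fingers stand at 207 and 347. I'll descend and close.

>>> move_arm([
  [[0.003,0.002,-0.04,0,0,0,-0.3],[0,0,-0.04,0,0,0,-0.3],[0,0,-0.04,0,0,0,-0.3],[0,0,-0.03,0,0,0,-0.3],[0,0,-0.022,0,0,0,-0.3],[0,0,0,0,0,0,-0.3]],
])

```text
clock: 2.75
eef_pos: [0.4803, -0.266, 0.1601]
tool_rot: [0.172, 0.985, -0.002, 0.007]
ft_force: [-0.4, -0.2, -1.5]
grip_width: 0.0554
```

```bash

python3 -c "
from workcell import *
from h import *
delta(get_obs(),[.481,-.2595,.152],71)"
```

```text
t 2.75 pos [ 0.4803 -0.266   0.1601] shift units [ 0.0015  0.013  -0.0162] turn units [0.014 0.026 0.027] F [-0.4 -0.2 -1.5] w 0.0554 q6 -0.16
```

>>> move_arm([
  [[0.001,0.012,-0.008,0.01,0.02,0.02,-0.3],[0,0,-0.008,0,0,0,-0.3],[0,0,0,0,0,0,-0.3]],
])

```text
clock: 3.0
eef_pos: [0.4807, -0.2614, 0.1544]
tool_rot: [0.168, 0.986, -0.001, 0.003]
ft_force: [-0.2, -0.5, -0.4]
grip_width: 0.0554
```

```bash

python3 -c "
from workcell import *
from h import *
delta(get_obs(),[.481,-.2595,.152],71)"
```

```text
t 3.0 pos [ 0.4807 -0.2614  0.1544] shift units [ 0.0005  0.0039 -0.0048] turn units [0.006 0.01  0.011] F [-0.2 -0.5 -0.4] w 0.0554 q6 -0.16
```

>>> move_arm([
  [[0,0.003,-0.003,0,0,0,1],[0,0,0,0,0,0,1],[0,0,0,0,0,0,1],[0,0,0,0,0,0,1],[0,0,0,0,0,0,1]],
])

```text
clock: 3.42
eef_pos: [0.4813, -0.2602, 0.1542]
tool_rot: [0.168, 0.986, -0.002, 0.004]
ft_force: [0.9, -0.7, -1.1]
grip_width: 0.0353
```

>>> move_arm([
  [[0,0,0.03,0,0,0,1],[0,0,0.05,0,0,0,1],[0,0,0.07,0,0,0,1],[0,0,0.07,0,0,0,1],[0,0,0.07,0,0,0,1],[0,0,0.06,0,0,0,1],[0,0,0,0,0,0,1]],
])

```text
clock: 4.0
eef_pos: [0.4742, -0.2559, 0.3279]
tool_rot: [0.168, 0.986, 0.002, -0.006]
ft_force: [-0.2, -0.5, -2.9]
grip_width: 0.0355
```

```bash

python3 -c "
from workcell import *
from h import *
delta(get_obs(),[.481,-.2595,.152],71)
c=camera('scene');cv2.imwrite('pics/s1.png',c['pixels'][:,:,::-1])"
```

```text
t 4.0 pos [ 0.4742 -0.2559  0.3279] shift units [ 0.0136 -0.0073 -0.3519] turn units [-0.012 -0.022  0.01 ] F [-0.2 -0.5 -2.9] w 0.0355 q6 -0.16
```

View pics/s1.png

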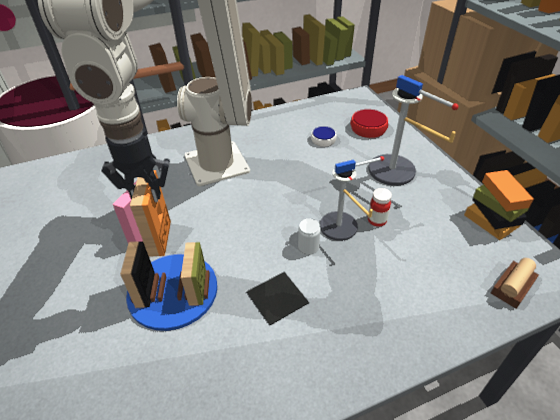

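Lifted cleanly: the block hangs at scene (152,220) and the neighbours are still in place. I'll carry it to a spot beyond the hook tip while yawing -64°.

>>> move_arm([
  [[0.03,0.03,0,0,0,-0.08,1],[0.03,0.05,0,0,0,-0.13,1],[0.03,0.066,0,0,0,-0.14,1],[0.02,0.066,0,0,0,-0.14,1],[0.02,0.066,0,0,0,-0.14,1],[0.02,0.066,0,0,0,-0.14,1],[0.02,0.066,0,0,0,-0.14,1],[0.02,0.066,0,0,0,-0.14,1]],
])

```text
clock: 4.72
eef_pos: [0.5636, -0.015, 0.3036]
tool_rot: [0.448, 0.894, 0.002, -0.022]
ft_force: [0.3, -0.8, -3.6]
grip_width: 0.0357
```

```bash

python3 -c "
from workcell import *
from h import *
delta(get_obs(),[.628,.275,.28],7)"
```

```text
t 4.7167 pos [ 0.5636 -0.015   0.3036] shift units [ 0.1288  0.5801 -0.0472] turn units [-0.062 -0.059 -0.992] F [ 0.3 -0.8 -3.6] w 0.0357 q6 0.89
```

>>> move_arm([
  [[0.02,0.066,0.01,-0.01,-0.02,-0.14,1],[0.02,0.066,0.01,-0.01,-0.02,-0.14,1],[0.02,0.066,0.01,-0.01,-0.01,-0.14,1],[0.02,0.066,0,-0.01,0,-0.14,1],[0.02,0.066,0,0,0,-0.14,1],[0.02,0.066,0,0,0,-0.14,1],[0.01,0.06,0,0,0,-0.1,1],[0,0.04,0,0,0,0,1]],
])

```text
clock: 5.38
eef_pos: [0.6237, 0.2478, 0.29]
tool_rot: [0.662, 0.749, -0.012, -0.019]
ft_force: [-0.4, 0.1, -4.5]
grip_width: 0.0356
```

```bash

python3 -c "
from workcell import *
from h import *
delta(get_obs(),[.628,.275,.28],7)"
```

```text
t 5.3833 pos [0.6237 0.2478 0.29  ] shift units [ 0.0086  0.0545 -0.02  ] turn units [-0.015 -0.085 -0.003] F [-0.4  0.1 -4.5] w 0.0356 q6 1.81
```

>>> move_arm([
  [[0.01,0.04,-0.02,-0.01,-0.08,0,1],[0,0.01,-0.03,0,0,0,1],[0,0,-0.03,0,0,0,1],[0,0,-0.03,0,0,0,1],[0,0,0,0,0,0,1],[0,0,0,0,0,0,1]],
])

```text
clock: 5.88
eef_pos: [0.6212, 0.2815, 0.2087]
tool_rot: [0.657, 0.753, -0.013, -0.009]
ft_force: [0.2, -0.1, -3.2]
grip_width: 0.0347
```

```bash

python3 -c "
from workcell import *
from h import *
delta(get_obs(),[.628,.275,.216],7)
for n in ['scene','top','wrist']:
  c=camera(n);cv2.imwrite(f'pics/{n}2.png',c['pixels'][:,:,::-1]);np.savez(f'pics/{n}2.npz',**c)
a=cv2.imread('pics/scene2.png')[120:270,260:460];cv2.imwrite('pics/z3.png',cv2.resize(a,None,fx=3.5,fy=3.5,interpolation=2))
"
```

```text
t 5.8833 pos [0.6212 0.2815 0.2087] shift units [ 0.0136 -0.0129  0.0147] turn units [ 0.016 -0.059 -0.026] F [ 0.2 -0.1 -3.2] w 0.0347 q6 1.86
```

View pics/z3.png

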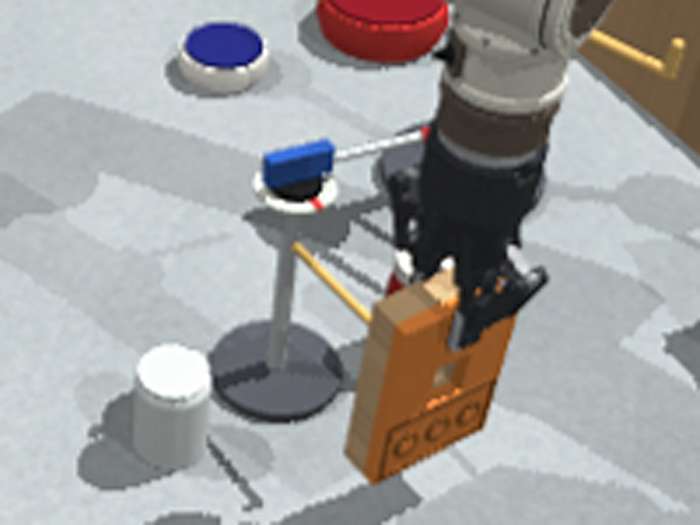

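View pics/wrist2.png

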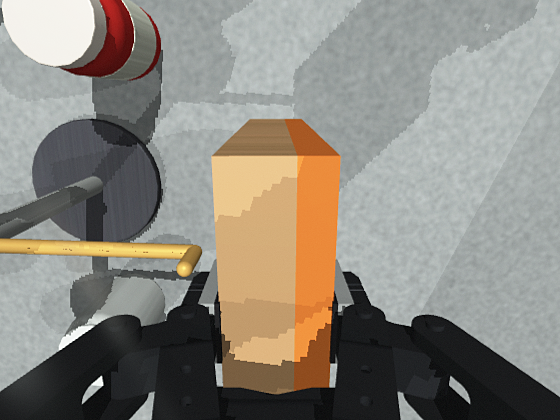

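```bash
python3 - <<'E'
from h import *
for n in ["top","scene","wrist"]:
    c=dict(np.load(f"pics/{n}2.npz"));W=pts(c);hsv=cv2.cvtColor(c["pixels"],cv2.COLOR_RGB2HSV);h,s,v=[hsv[...,i] for i in range(3)]
    near=(abs(W[...,0]-.62)<.09)&(abs(W[...,1]-.28)<.09)&(h>3)&(h<28)&(s>60)
    o=near&(s>150)&(W[...,2]<.22)&(h<20);
    if o.sum()>50:
        P=W[o];q=P.mean(0);U,S,V=np.linalg.svd(P-q);print(n,"low orange",o.sum(),q.round(3),"normal",V[2].round(3),S.round(3), P.min(0).round(3),P.max(0).round(3))
    t=near&(W[...,2]>.222)&(W[...,2]<.26)
    if t.sum()>50:
        P=W[t];q=np.median(P,0);P=P[abs(P[:,2]-q[2])<.012];U,S,V=np.linalg.svd(P-P.mean(0));print(n,"top",t.sum(),q.round(4),"n",V[2].round(3),rect(P))
    k=(h>15)&(h<28)&(s>120)&(W[...,0]>.5)&(W[...,0]<.592)&(abs(W[...,1]-.265)<.03)&(W[...,2]>.13)&(W[...,2]<.19)
    P=W[k]
    if len(P)>10: print(n,"hook",len(P),np.polyfit(P[:,0]-.4545,P[:,1],1),P[P[:,0]>.575].mean(0).round(4),P.max(0).round(4),np.median(P[:,2]))
E
```

```text
<stdin>:13: RuntimeWarning: Mean of empty slice.
  ret = um.true_divide(
bash:   942 Killed                     python3 - <<'E'
from h import *
for n in ["top","scene","wrist"]:
    c=dict(np.load(f"pics/{n}2.npz"));W=pts(c);hsv=cv2.cvtColor(c["pixels"],cv2.COLOR_RGB2HSV);h,s,v=[hsv[...,i] for i in range(3)]
    near=(abs(W[...,0]-.62)<.09)&(abs(W[...,1]-.28)<.09)&(h>3)&(h<28)&(s>60)
    o=near&(s>150)&(W[...,2]<.22)&(h<20);
    if o.sum()>50:
        P=W[o];q=P.mean(0);U,S,V=np.linalg.svd(P-q);print(n,"low orange",o.sum(),q.round(3),"normal",V[2].round(3),S.round(3), P.min(0).round(3),P.max(0).round(3))
    t=near&(W[...,2]>.222)&(W[...,2]<.26)
    if t.sum()>50:
        P=W[t];q=np.median(P,0);P=P[abs(P[:,2]-q[2])<.012];U,S,V=np.linalg.svd(P-P.mean(0));print(n,"top",t.sum(),q.round(4),"n",V[2].round(3),rect(P))
    k=(h>15)&(h<28)&(s>120)&(W[...,0]>.5)&(W[...,0]<.592)&(abs(W[...,1]-.265)<.03)&(W[...,2]>.13)&(W[...,2]<.19)
    P=W[k]
    if len(P)>10: print(n,"hook",len(P),np.polyfit(P[:,0]-.4545,P[:,1],1),P[P[:,0]>.575].mean(0).round(4),P.max(0).round(4),np.median(P[:,2]))
E
```

SVD ran out of memory computing the full U matrix, so I'll switch to the covariance.

```bash
python3 - <<'E' 2>/dev/null
from h import *
def nrm(P): return np.linalg.eigh(np.cov(P.T))[1][:,0].round(3)
for n in ["top","scene","wrist"]:
    c=dict(np.load(f"pics/{n}2.npz"));W=pts(c);hsv=cv2.cvtColor(c["pixels"],cv2.COLOR_RGB2HSV);h,s,v=[hsv[...,i] for i in range(3)]
    near=(abs(W[...,0]-.62)<.09)&(abs(W[...,1]-.28)<.09)&(h>3)&(h<28)&(s>60)
    o=near&(s>150)&(W[...,2]<.22)&(h<20)
    if o.sum()>50:
        P=W[o];print(n,"low orange",o.sum(),P.mean(0).round(3),"normal",nrm(P),P.min(0).round(3),P.max(0).round(3))
    t=near&(W[...,2]>.222)&(W[...,2]<.26)
    if t.sum()>50:
        P=W[t];q=np.median(P,0);P=P[abs(P[:,2]-q[2])<.012];print(n,"top",t.sum(),q.round(4),"n",nrm(P),rect(P))
    k=(h>15)&(h<28)&(s>120)&(W[...,0]>.5)&(W[...,0]<.592)&(abs(W[...,1]-.265)<.03)&(W[...,2]>.13)&(W[...,2]<.19)
    P=W[k]
    if len(P)>10: print(n,"hook",len(P),np.polyfit(P[:,0]-.4545,P[:,1],1),P[P[:,0]>.575].mean(0).round(4),P.max(0).round(4),np.median(P[:,2]))
E
```

```text
top top 160 [0.6293 0.2412 0.2322] n [-0.02  -0.022  1.   ] (((627.1735229492188, 244.67225646972656), (36.52656173706055, 33.014434814453125), 9.056131362915039), [[606.5, 258.1000061035156], [611.7000122070312, 225.5], [647.7999877929688, 231.1999969482422], [642.5999755859375, 263.79998779296875]])
scene low orange 1076 [0.637 0.277 0.141] normal [ 0.993  0.117 -0.025] [0.612 0.229 0.068] [0.647 0.342 0.22 ]
scene top 358 [0.6286 0.2555 0.2345] n [ 0.09  -0.055  0.994] (((629.522216796875, 270.08367919921875), (91.30345153808594, 64.87425231933594), 67.72276306152344), [[582.2000122070312, 240.10000610351562], [642.2000122070312, 215.5], [676.7999877929688, 300.0], [616.7999877929688, 324.6000061035156]])
scene hook 25 [0.12403465 0.25134292] [nan nan nan] [0.5589 0.266  0.1605] 0.15819944444574097
wrist low orange 1301 [0.606 0.313 0.167] normal [ 0.77  -0.636  0.057] [ 0.531  0.209 -0.002] [0.683 0.339 0.22 ]
wrist top 28116 [0.6194 0.3044 0.235 ] n [0.031 0.01  0.999] (((630.9732055664062, 298.1536560058594), (58.499855041503906, 81.84114837646484), 7.880402565002441), [[596.4000244140625, 334.70001220703125], [607.5999755859375, 253.60000610351562], [665.5999755859375, 261.6000061035156], [654.2999877929688, 342.70001220703125]])
wrist hook 2441 [0.12083237 0.25435107] [0.5787 0.2697 0.17  ] [0.5817 0.2719 0.1799] 0.15835720465841538
```

The block and hook line up: the orange face normal is at 6.7°, the hook line is y = 0.2543 + 0.121·(x − 0.4545), and the block centre sits 57 mm below the TCP. I'll align first and then slide on.

>>> move_arm([
  [[0,-0.014,0.014,0.01,-0.05,-0.02,1],[0,0,0,0,0,0,1],[0,0,0,0,0,0,1]],
])

```text
clock: 6.28
eef_pos: [0.6243, 0.274, 0.2208]
tool_rot: [0.662, 0.749, 0.002, 0.001]
ft_force: [0.1, -0.0, -5.6]
grip_width: 0.0352
```

```bash

python3 -c "
from workcell import *
from h import *
o=get_obs();x=o['eef_pos'][0];delta(o,[x,.2543+.121*(x-.4545),.2165],7)"
```

```text
t 6.2833 pos [0.6243 0.274  0.2208] shift units [ 0.      0.0017 -0.0086] turn units [-0.001  0.007 -0.001] F [ 0.1 -0.  -5.6] w 0.0352 q6 1.86
```

>>> move_arm([
  [[-0.02,-0.001,-0.006,0,0,0,1],[-0.02,-0.002,0,0,0,0,1],[-0.02,-0.002,0,0,0,0,1],[0,0,0,0,0,0,1]],
])

```text
clock: 6.62
eef_pos: [0.5962, 0.2715, 0.222]
tool_rot: [0.663, 0.748, 0.005, 0.002]
ft_force: [-0.6, 0.0, -4.3]
grip_width: 0.0353
```

```bash

python3 -c "
from workcell import *
from h import *
o=get_obs();x=o['eef_pos'][0];delta(o,[x,.2543+.121*(x-.4545),.2165],7)
c=camera('wrist');cv2.imwrite('pics/w4.png',c['pixels'][:,:,::-1])"
```

```text
t 6.6167 pos [0.5962 0.2715 0.222 ] shift units [ 0.     -0.0001 -0.0109] turn units [-0.009  0.02   0.003] F [-0.6  0.  -4.3] w 0.0353 q6 1.88
```

View pics/w4.png

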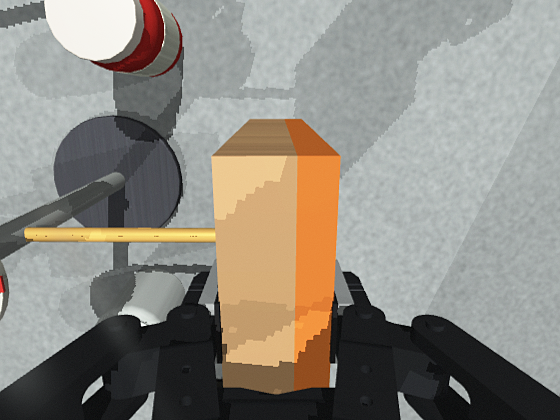

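>>> move_arm([
  [[0,0,-0.01,-0.01,0.02,0,1],[0,0,0,0,0,0,1],[0,0,0,0,0,0,1]],
])

```text
clock: 6.92
eef_pos: [0.5997, 0.2721, 0.2184]
tool_rot: [0.663, 0.748, 0.002, 0.001]
ft_force: [0.3, -0.8, -4.1]
grip_width: 0.0353
```

```bash

python3 -c "
from workcell import *
from h import *
o=get_obs();x=o['eef_pos'][0];delta(o,[x,.2543+.121*(x-.4545),.2165],7)"
```

```text
t 6.9167 pos [0.5997 0.2721 0.2184] shift units [ 0.     -0.0005 -0.0038] turn units [-0.002  0.009  0.004] F [ 0.3 -0.8 -4.1] w 0.0353 q6 1.88
```

>>> move_arm([
  [[-0.012,-0.001,-0.005,0,0,0,1],[-0.012,-0.002,-0.002,0,0,0,1],[-0.012,-0.002,-0.002,0,0,0,1],[0,0,0,0,0,0,1],[0,0,0,0,0,0,1]],
])

```text
clock: 7.33
eef_pos: [0.5804, 0.2692, 0.2117]
tool_rot: [0.664, 0.748, 0.001, 0.001]
ft_force: [-0.1, 0.2, -5.3]
grip_width: 0.0353
```

```bash

python3 -c "
from workcell import *
from h import *
o=get_obs();x=o['eef_pos'][0];delta(o,[.5438,.2543+.121*(x-.4545),.2165],7)"
```

```text
t 7.3333 pos [0.5804 0.2692 0.2117] shift units [-0.0733  0.0007  0.0095] turn units [-0.     0.005  0.005] F [-0.1  0.2 -5.3] w 0.0353 q6 1.89
```

>>> move_arm([
  [[-0.002,0,0.008,0,0,0,1],[-0.014,-0.002,0.001,0,0,0,1],[-0.014,-0.002,0,0,0,0,1],[-0.014,-0.002,0,0,0,0,1],[0,0,0,0,0,0,1],[0,0,0,0,0,0,1]],
])

```text
clock: 7.83
eef_pos: [0.5557, 0.2659, 0.2178]
tool_rot: [0.663, 0.748, 0.002, 0.001]
ft_force: [0.5, -0.5, -3.5]
grip_width: 0.0354
```

```bash

python3 -c "
from workcell import *
from h import *
o=get_obs();x=o['eef_pos'][0];delta(o,[.5438,.2543+.121*(x-.4545),.2165],7)
c=camera('scene');a=c['pixels'][120:270,260:460,::-1];cv2.imwrite('pics/z5.png',cv2.resize(a,None,fx=3.5,fy=3.5,interpolation=2))"
```

```text
t 7.8333 pos [0.5557 0.2659 0.2178] shift units [-0.0238  0.0012 -0.0026] turn units [-0.001  0.007  0.004] F [ 0.5 -0.5 -3.5] w 0.0354 q6 1.9
```

View pics/z5.png

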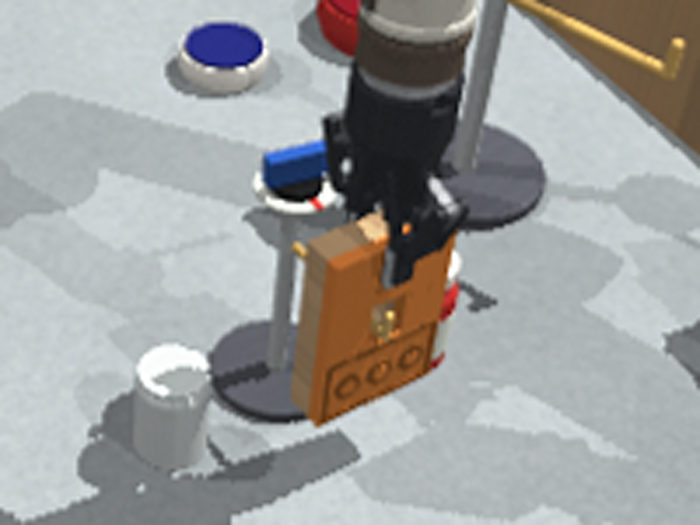

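The hook tip is visible through the slot (crop 388,322). I'll move in about 8 mm more and then lower.

>>> move_arm([
  [[-0.016,-0.001,-0.006,0,0,0,1],[0,0,-0.012,0,0,0,1],[0,0,-0.012,0,0,0,1],[0,0,-0.012,0,0,0,1],[0,0,0,0,0,0,1],[0,0,0,0,0,0,1]],
])

```text
clock: 8.38
eef_pos: [0.5491, 0.2656, 0.1949]
tool_rot: [0.664, 0.748, 0.002, 0.002]
ft_force: [-0.4, -0.3, -4.5]
grip_width: 0.0353
```

```bash

python3 -c "
from workcell import *
from h import *
o=get_obs();x=o['eef_pos'][0];delta(o,[.546,.2543+.121*(x-.4545),.189],7)"
```

```text
t 8.3833 pos [0.5491 0.2656 0.1949] shift units [-0.0062  0.0003 -0.0118] turn units [-0.002  0.011  0.005] F [-0.4 -0.3 -4.5] w 0.0353 q6 1.9
```

>>> move_arm([
  [[-0.004,0,-0.006,0,0,0,1],[0,0,-0.006,0,0,0,1],[0,0,0,0,0,0,1],[0,0,0,0,0,0,1]],
])

```text
clock: 8.72
eef_pos: [0.5477, 0.2657, 0.1893]
tool_rot: [0.664, 0.748, 0.003, 0.002]
ft_force: [0.1, 0.9, -5.2]
grip_width: 0.0353
```

```bash

python3 -c "
from workcell import *
from h import *
o=get_obs();x=o['eef_pos'][0];delta(o,[.546,.2543+.121*(x-.4545),.189],7)"
```

```text
t 8.7167 pos [0.5477 0.2657 0.1893] shift units [-0.0033 -0.0003 -0.0006] turn units [-0.004  0.013  0.006] F [ 0.1  0.9 -5.2] w 0.0353 q6 1.9
```

>>> move_arm([
  [[0,0,-0.006,0,0,0,1],[0,0,0,0,0,0,1],[0,0,0,0,0,0,1]],
])

```text
clock: 8.97
eef_pos: [0.5484, 0.266, 0.1904]
tool_rot: [0.664, 0.748, 0.005, 0.003]
ft_force: [0.2, -0.0, -3.7]
grip_width: 0.0355
```

>>> move_arm([
  [[0,0,-0.008,0,0.01,0,1],[0,0,-0.006,0,0,0,1],[0,0,0,0,0,0,1]],
])

```text
clock: 9.22
eef_pos: [0.5489, 0.2663, 0.1898]
tool_rot: [0.664, 0.748, 0.006, 0.002]
ft_force: [-0.3, -0.0, -4.4]
grip_width: 0.0355
```

```bash

python3 -c "
from workcell import *
from h import *
o=get_obs();x=o['eef_pos'][0];delta(o,[.546,.2543+.121*(x-.4545),.189],7)
c=camera('scene');a=c['pixels'][120:270,260:460,::-1];cv2.imwrite('pics/z6.png',cv2.resize(a,None,fx=3.5,fy=3.5,interpolation=2))"
```

```text
t 9.2167 pos [0.5489 0.2663 0.1898] shift units [-0.0058 -0.0011 -0.0017] turn units [-0.013  0.022  0.006] F [-0.3 -0.  -4.4] w 0.0355 q6 1.9
```

View pics/z6.png

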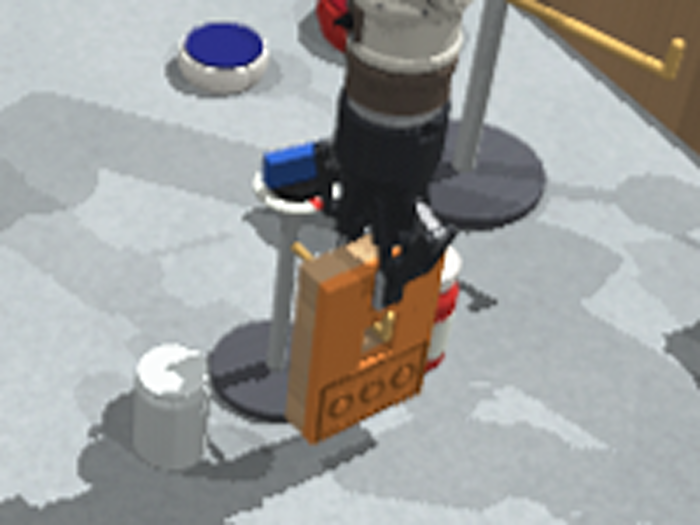

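>>> move_arm([
  [[-0.003,0,-0.014,0,0.01,0,1]],
])

```text
clock: 9.35
eef_pos: [0.5494, 0.2667, 0.1886]
tool_rot: [0.664, 0.748, 0.008, 0.002]
ft_force: [-12.6, -8.7, 53.0]
grip_width: 0.0355
```

```bash

python3 -c "
from workcell import *
from h import *
o=get_obs();x=o['eef_pos'][0];delta(o,[.546,.2543+.121*(x-.4545),.189],7);print(o['tau'].round(2),o['ft_torque'].round(2))
c=camera('wrist');cv2.imwrite('pics/w7.png',c['pixels'][:,:,::-1])"
```

```text
t 9.35 pos [0.5494 0.2667 0.1886] shift units [-0.0068 -0.0019  0.0008] turn units [-0.018  0.027  0.006] F [-12.6  -8.7  53. ] w 0.0355 q6 1.9
[  1.49 -17.69  12.85  -6.14   0.78   0.  ] [-2.06  3.05  0.03]
```

View pics/w7.png

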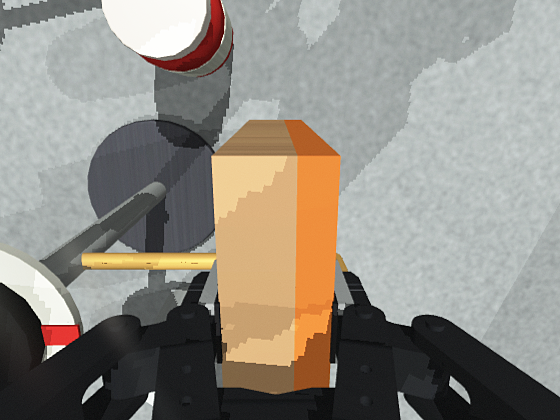

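Contact is confirmed: 53 N upward on the pressing row, at the height expected when seated. I'll relax and open partly, so the fingers clear the flange.

>>> move_arm([
  [[0,0,0.003,0.01,0.02,0,1],[0,0,0,0,0,0,1],[0,0,0,0,0,0,-0.3],[0,0,0,0,0,0,-0.3],[0,0,0,0,0,0,-0.3],[0,0,0,0,0,0,-0.3],[0,0,0,0,0,0,-0.3]],
])

```text
clock: 9.98
eef_pos: [0.5515, 0.2675, 0.1901]
tool_rot: [0.664, 0.748, 0.009, -0.003]
ft_force: [0.9, 0.6, -0.3]
grip_width: 0.0556
```

```bash

python3 -c "
from workcell import *
from h import *
o=get_obs();x=o['eef_pos'][0];delta(o,[.546,.2543+.121*(x-.4545),.27],7)
c=camera('wrist');cv2.imwrite('pics/w8.png',c['pixels'][:,:,::-1])"
```

```text
t 9.9833 pos [0.5515 0.2675 0.1901] shift units [-0.011  -0.0029  0.1598] turn units [-0.032  0.014  0.007] F [ 0.9  0.6 -0.3] w 0.0556 q6 1.9
```

View pics/w8.png

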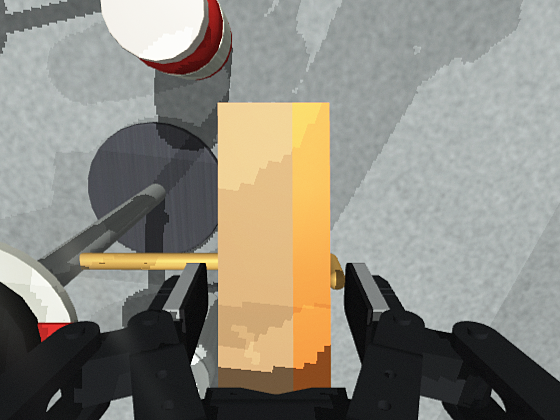

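>>> move_arm([
  [[0,0,0.02,0,0,0,-0.3],[0,0,0.03,0,0,0,-0.3],[0,0,0.05,0,0,0,-0.3],[0,0,0.06,0,0,0,-0.3],[0,0,0.06,0,0,0,-0.3],[0,0,0,0,0,0,-0.3],[0,0,0,0,0,0,-0.3]],
])

```text
clock: 10.62
eef_pos: [0.5489, 0.2667, 0.3056]
tool_rot: [0.664, 0.748, 0.007, -0.004]
ft_force: [0.9, 0.3, -1.3]
grip_width: 0.0554
```

```bash

python3 -c "
from workcell import *
from h import *
o=get_obs();x=o['eef_pos'][0];delta(o,[.546,.2543+.121*(x-.4545),.3],7)
for n in ['scene','top','wrist']:
  c=camera(n);np.savez(f'pics/{n}9.npz',**c);cv2.imwrite(f'pics/{n}9.png',c['pixels'][:,:,::-1])
c=dict(np.load('pics/scene9.npz'));a=c['pixels'][120:270,260:460,::-1];cv2.imwrite('pics/z9.png',cv2.resize(a,None,fx=3.5,fy=3.5,interpolation=2))"
```

```text
t 10.6167 pos [0.5489 0.2667 0.3056] shift units [-0.0057 -0.0019 -0.0112] turn units [-0.029  0.006  0.006] F [ 0.9  0.3 -1.3] w 0.0554 q6 1.9
```

View pics/z9.png

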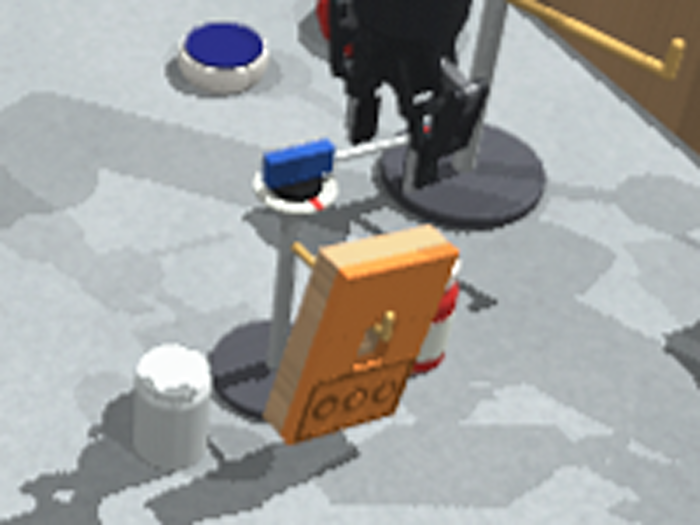

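View pics/wrist9.png

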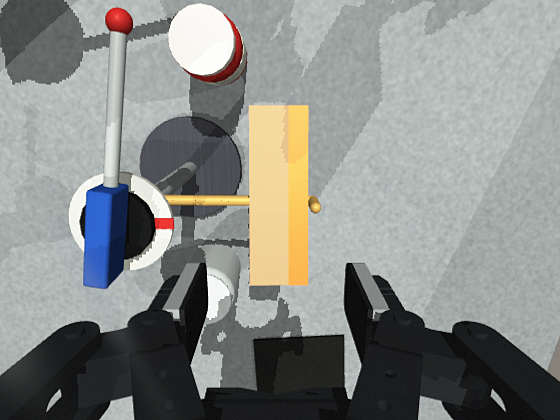

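>>> move_arm([
  [[0,0,0,0,0,0,-0.3],[0,0,0,0,0,0,-0.3],[0,0,0,0,0,0,-0.3],[0,0,0,0,0,0,-0.3]],
])

```text
clock: 11.1
eef_pos: [0.5465, 0.2656, 0.2994]
tool_rot: [0.664, 0.748, 0.002, -0.006]
ft_force: [-0.4, -0.6, 0.3]
grip_width: 0.0556
```

```bash
cat > m.py <<'E'
from h import *
def meas(c,tag):
    W=pts(c);hsv=cv2.cvtColor(c["pixels"],cv2.COLOR_RGB2HSV);h,s,v=[hsv[...,i] for i in range(3)]
    a=np.radians(6.9);S=np.array([.4545,.2543,0]);Rm=np.array([[np.cos(a),np.sin(a),0],[-np.sin(a),np.cos(a),0],[0,0,1]])
    L=(W-S)@Rm.T
    near=(L[...,0]>.03)&(L[...,0]<.14)&(abs(L[...,1])<.09)&(L[...,2]>.03)&(L[...,2]<.25)&(h>3)&(h<28)&(s>70)
    o=near&(s>150)&(h<19)
    P=L[o];x0=np.median(P[:,0]);F=P[abs(P[:,0]-x0)<.007]
    r,b=rect(F[:,1:]);n=np.linalg.eigh(np.cov(F.T))[1][:,0]
    print(tag,len(F),"face x",x0.round(4),"normal",n.round(3),"yz rect",r)
    t=near&(L[...,2]>.195)&(L[...,2]<.24);T=L[t]
    A=np.c_[T[:,:2],np.ones(len(T))];k=np.linalg.lstsq(A,T[:,2],rcond=None)[0]
    print("  top pts",len(T),T.min(0).round(3),T.max(0).round(3),"plane slope x,y",k[:2].round(3),"mean",T.mean(0).round(4))
E
python3 -c "
from m import *
from workcell import *
for n in ['scene','top','wrist']:
  meas(dict(np.load(f'pics/{n}9.npz')),n+' before')
  meas(camera(n),n+' now')
print(get_obs()['clock'])"
```

```text
scene before 1409 face x 0.1144 normal [ 1.    -0.008  0.009] yz rect ((-1.7906990051269531, 133.93682861328125), (168.23635864257812, 113.65928649902344), 77.8171615600586)
  top pts 564 [ 0.078 -0.046  0.195] [0.118 0.071 0.229] plane slope x,y [-0.178 -0.096] mean [0.1026 0.001  0.2107]
scene now 1396 face x 0.1144 normal [ 1.    -0.009  0.008] yz rect ((2.2363967895507812, 134.03533935546875), (167.99900817871094, 115.03688049316406), 85.23322296142578)
  top pts 602 [ 0.078 -0.05   0.195] [0.117 0.066 0.222] plane slope x,y [-0.236 -0.028] mean [0.1029 0.0007 0.2112]
top before 70 face x 0.1102 normal [-0.079 -0.241 -0.967] yz rect ((-14.618215560913086, 219.1520233154297), (8.728450775146484, 45.182945251464844), 73.38565826416016)
  top pts 246 [ 0.08  -0.044  0.196] [0.117 0.007 0.227] plane slope x,y [0.008 0.04 ] mean [ 0.0992 -0.0225  0.2177]
top now 84 face x 0.1103 normal [0.046 0.11  0.993] yz rect ((-21.859201431274414, 216.09530639648438), (8.35737133026123, 47.2149772644043), 81.78079223632812)
  top pts 267 [ 0.08  -0.048  0.195] [0.116 0.004 0.223] plane slope x,y [ 0.048 -0.021] mean [ 0.099  -0.0252  0.2151]
wrist before 523 face x 0.109 normal [0.014 0.233 0.972] yz rect ((-25.84381675720215, 222.27760314941406), (4.174675464630127, 23.21758460998535), 73.29420471191406)
  top pts 10533 [ 0.03  -0.038  0.198] [0.115 0.069 0.227] plane slope x,y [-0.003 -0.24 ] mean [0.0968 0.0163 0.2122]
wrist now 3426 face x 0.1087 normal [-0.001  0.114  0.994] yz rect ((9.352622985839844, 213.75753784179688), (4.810781002044678, 109.2173843383789), 83.77313995361328)
  top pts 10936 [ 0.031 -0.046  0.206] [0.115 0.064 0.222] plane slope x,y [-0.    -0.114] mean [0.0968 0.0113 0.2137]
11.25
```

Hanging by the slot with the orange face outward. The block swung after release, and the lean has fallen from 0.24 to 0.11 rad. Its centre is about 97 mm out, y about +2 mm, z about 0.134.

Next is the collar. Turning the fin 81° clockwise with the jaws' y from about 178° to 97° keeps the last joint in range (-59° to 22°), so I'll yaw +171° above the post first.

>>> move_arm([
  [[-0.01,0,0.02,0,0,0.23,-0.2],[-0.02,-0.002,0.01,0,0,0.23,-0.2],[-0.02,-0.002,0,0,0,0.23,-0.2],[-0.02,-0.002,0,0,0,0.23,-0.2],[-0.02,-0.002,0,0,0,0.23,-0.2],[-0.02,-0.002,0,0,0,0.23,-0.2],[-0.02,-0.002,0,0,0,0.23,-0.2],[-0.02,-0.002,0,0,0,0.23,-0.2]],
])

```text
clock: 11.92
eef_pos: [0.4706, 0.2581, 0.3135]
tool_rot: [0.225, 0.974, -0.002, -0.005]
ft_force: [-0.5, 0.1, 0.3]
grip_width: 0.0516
```

>>> move_arm([
  [[-0.01,0,0,0,0,0.23,-0.2],[0,0,0,0,0,0.23,-0.2],[0,0,0,0,0,0.23,-0.2],[0,0,0,0,0,0.23,-0.2],[0,0,0,0,0,0.23,-0.2],[0,0,0,0,0,0.23,-0.2],[0,0,0,0,0,0.23,-0.2],[0,0,0,0,0,0.23,-0.2]],
])

```text
clock: 12.58
eef_pos: [0.4627, 0.258, 0.3155]
tool_rot: [-0.27, 0.963, -0.003, -0.003]
ft_force: [-0.3, -0.7, -0.2]
grip_width: 0.0513
```

```bash

python3 -c "
from workcell import *
from h import *
o=get_obs();delta(o,[.4545,.2543,.3],178)"
```

```text
t 12.5833 pos [0.4627 0.258  0.3155] shift units [-0.0164 -0.0074 -0.0309] turn units [0.019 0.    1.889] F [-0.3 -0.7 -0.2] w 0.0513 q6 -0.04
```

>>> move_arm([
  [[-0.006,-0.004,0,0.01,0,0.23,-0.2],[-0.006,-0.004,0,0.01,0,0.23,-0.2],[-0.004,0,0,0,0,0.23,-0.2],[0,0,0,0,0,0.23,-0.2],[0,0,0,0,0,0.23,-0.2],[0,0,0,0,0,0.23,-0.2],[0,0,0,0,0,0.23,-0.2],[0,0,0,0,0,0.2,-0.2]],
])

```text
clock: 13.25
eef_pos: [0.4543, 0.2539, 0.3162]
tool_rot: [-0.693, 0.721, 0.001, -0.001]
ft_force: [0.6, 0.4, 0.0]
grip_width: 0.0512
```

```bash
cat >> m.py <<'E'
def collar(c,tag):
    W=pts(c);hsv=cv2.cvtColor(c["pixels"],cv2.COLOR_RGB2HSV);h,s,v=[hsv[...,i] for i in range(3)]
    d=np.hypot(W[...,0]-.4545,W[...,1]-.2543)
    m=(d<.05)&(W[...,2]>.238)&(W[...,2]<.256)&(h>100)&(h<128)&(s>130)
    if m.sum()>20: print(tag,"fin",m.sum(),rect(W[m])[0],W[m].mean(0).round(4))
    r=(d>.09)&(d<.13)&(W[...,2]>.22)&(W[...,2]<.25)&((h<8)|(h>172))&(s>130)
    if r.sum()>5:
        q=np.median(W[r],0);print(tag,"ball",r.sum(),q.round(4),"az",np.degrees(np.arctan2(q[1]-.2543,q[0]-.4545)))
E
python3 -c "
from workcell import *
from m import *
o=get_obs();delta(o,[.4545,.2543,.3],178)
for n in ['wrist','top','scene']:
  c=camera(n);collar(c,n)
  cv2.imwrite(f'pics/{n}10.png',c['pixels'][:,:,::-1])
  if n!='top': meas(c,n)"
```

```text
t 13.25 pos [0.4543 0.2539 0.3162] shift units [ 0.0004  0.0008 -0.0324] turn units [-0.    -0.005  0.007] F [0.6 0.4 0. ] w 0.0512 q6 -1.02
wrist fin 2302 ((453.28253173828125, 252.9190673828125), (55.15574264526367, 13.651070594787598), 87.38526916503906) [0.4533 0.2512 0.2466]
wrist ball 204 [0.4587 0.3633 0.2356] az 87.77930385908232
wrist 850 face x 0.109 normal [ 1.    -0.018 -0.002] yz rect ((-35.12964630126953, 162.29632568359375), (197.79830932617188, 92.16263580322266), 48.81420135498047)
  top pts 9153 [ 0.078 -0.048  0.195] [0.116 0.066 0.223] plane slope x,y [ 0.153 -0.087] mean [ 0.0948 -0.0032  0.2133]
top fin 57 ((453.70806884765625, 241.37156677246094), (10.140347480773926, 27.369768142700195), 0.059778157621622086) [0.4535 0.2409 0.2455]
scene fin 100 ((455.56207275390625, 253.59576416015625), (53.29273223876953, 15.202295303344727), 84.92889404296875) [0.4573 0.2525 0.245 ]
scene ball 11 [0.4628 0.3659 0.2349] az 85.72236941814755
scene 1405 face x 0.1144 normal [ 1.    -0.009  0.008] yz rect ((0.3962440490722656, 133.80450439453125), (168.81033325195312, 115.134521484375), 83.16879272460938)
  top pts 587 [ 0.078 -0.05   0.195] [0.117 0.068 0.225] plane slope x,y [-0.219 -0.049] mean [0.1029 0.0005 0.211 ]
```

View pics/wrist10.png

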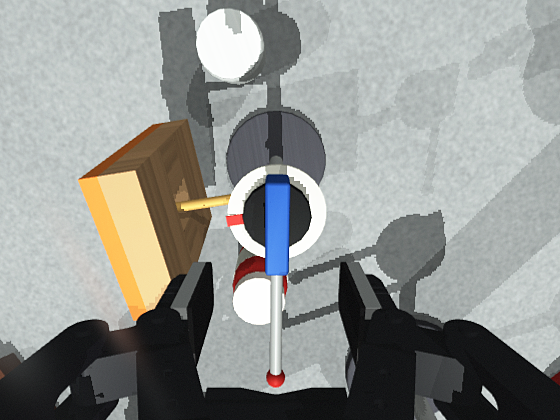

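The fin is centred between the jaws (wrist 277,225) at azimuth about 87.6°. The block's lean has settled at about 0.12 rad, and its high corner is on the -y side, away from the keeper's sweep. I'll descend.

>>> move_arm([
  [[0,0,-0.03,0,0,0,-0.2],[-0.001,0,-0.04,0,0,0,-0.2],[0,0,-0.04,0,0,0,-0.2],[0,0,-0.03,0,0,0,-0.2],[0,0,-0.01,0,0,0,-0.2],[0,0,0,0,0,0,-0.2],[0,0,0,0,0,0,-0.2]],
])

```text
clock: 13.98
eef_pos: [0.4544, 0.2542, 0.2404]
tool_rot: [-0.683, 0.73, 0.0, 0.002]
ft_force: [-1.0, 0.1, 0.7]
grip_width: 0.0513
```

```bash

python3 -c "
from workcell import *
from h import *
o=get_obs();delta(o,[.454,.2537,.237],177.6)"
```

```text
t 13.9833 pos [0.4544 0.2542 0.2404] shift units [-0.0008 -0.001  -0.0069] turn units [-0.005  0.003  0.046] F [-1.   0.1  0.7] w 0.0513 q6 -1.0
```

Good enough; TCP height 0.239 keeps the tips off the disc. Closing.

>>> move_arm([
  [[0,0,-0.003,0,0,0.04,-0.2],[0,0,0,0,0,0,0.3],[0,0,0,0,0,0,1],[0,0,0,0,0,0,1],[0,0,0,0,0,0,1],[0,0,0,0,0,0,1],[0,0,0,0,0,0,1]],
])

```text
clock: 14.57
eef_pos: [0.4535, 0.2552, 0.2422]
tool_rot: [-0.691, 0.723, 0.002, 0.002]
ft_force: [-1.4, -0.7, -2.2]
grip_width: 0.0123
```

```bash

python3 -c "
from workcell import *
from m import *
o=get_obs();delta(o,[.454,.2537,.237],97)
c=camera('scene');collar(c,'s');meas(c,'s')"
```

```text
t 14.5667 pos [0.4535 0.2552 0.2422] shift units [ 0.0009 -0.003  -0.0105] turn units [-0.008  0.01  -2.682] F [-1.4 -0.7 -2.2] w 0.0123 q6 -1.02
s fin 51 ((454.29296875, 253.7403106689453), (53.65141296386719, 16.070335388183594), 88.50387573242188) [0.4569 0.2461 0.2453]
s ball 12 [0.4616 0.3652 0.2359] az 86.31706715644891
s 1402 face x 0.1144 normal [ 1.    -0.008  0.009] yz rect ((0.5785102844238281, 134.1513671875), (170.44265747070312, 115.00112915039062), 81.94892120361328)
  top pts 587 [ 0.078 -0.048  0.195] [0.118 0.068 0.225] plane slope x,y [-0.22  -0.059] mean [0.1029 0.001  0.2111]
```

>>> move_arm([
  [[0,0,0,0,0,-0.1,1],[0,0,0,0,0,-0.15,1],[0,0,0,0,0,-0.15,1],[0,0,0,0,0,-0.15,1],[0,0,0,0,0,-0.15,1],[0,0,0,0,0,-0.15,1]],
])

```text
clock: 15.12
eef_pos: [0.4541, 0.255, 0.2422]
tool_rot: [-0.507, 0.862, 0.001, 0.003]
ft_force: [-1.9, -0.6, -1.2]
grip_width: 0.0124
```

```bash

python3 -c "
from workcell import *
from m import *
o=get_obs();delta(o,[.454,.2543,.24],97)"
```

```text
t 15.1167 pos [0.4541 0.255  0.2422] shift units [-0.0001 -0.0015 -0.0044] turn units [-0.003  0.011 -1.796] F [-1.9 -0.6 -1.2] w 0.0124 q6 -0.55
```

>>> move_arm([
  [[0,0,0,0,0,-0.15,1],[0,0,0,0,0,-0.15,1],[0,0,0,0,0,-0.15,1],[0,0,0,0,0,-0.15,1],[0,0,0,0,0,-0.15,1],[0,0,0,0,0,-0.15,1],[0,0,0,0,0,-0.15,1]],
])

```text
clock: 15.7
eef_pos: [0.4545, 0.2546, 0.2422]
tool_rot: [-0.24, 0.971, -0.001, 0.003]
ft_force: [-1.0, 0.1, -1.5]
grip_width: 0.0126
```

```bash

python3 -c "
from workcell import *
from m import *
o=get_obs();delta(o,[.454,.2543,.24],97)
c=camera('scene');collar(c,'s');meas(c,'s')
a=c['pixels'][120:270,260:460,::-1];cv2.imwrite('pics/z11.png',cv2.resize(a,None,fx=3.5,fy=3.5,interpolation=2))"
```

```text
t 15.7 pos [0.4545 0.2546 0.2422] shift units [-0.0011 -0.0005 -0.0044] turn units [ 0.002  0.011 -0.693] F [-1.   0.1 -1.5] w 0.0126 q6 0.03
s fin 57 ((459.7963562011719, 249.2458038330078), (53.342098236083984, 23.977922439575195), 39.973209381103516) [0.4625 0.2538 0.2454]
s ball 16 [0.5556 0.3047 0.2355] az 26.48520869689723
s 1406 face x 0.1143 normal [ 1.    -0.009  0.011] yz rect ((1.7893829345703125, 142.1366424560547), (184.77328491210938, 113.71406555175781), 82.21817779541016)
  top pts 572 [ 0.031 -0.049  0.195] [0.117 0.066 0.231] plane slope x,y [-0.222 -0.044] mean [ 1.031e-01 -2.000e-04  2.112e-01]
```

View pics/z11.png

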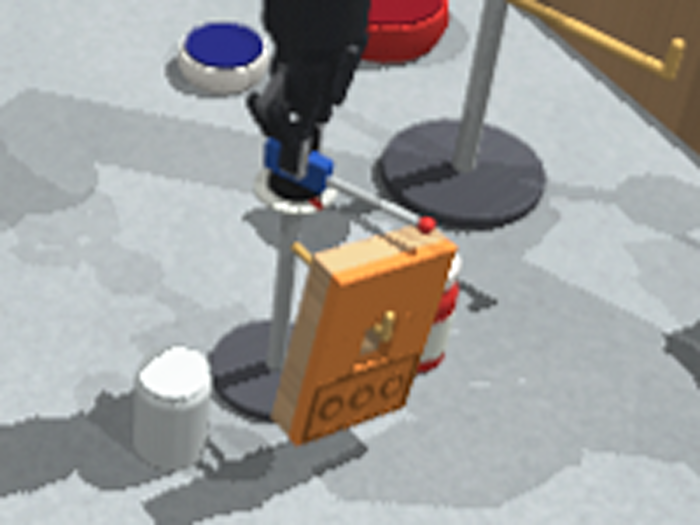

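The collar follows the gripper, and the red ball is at azimuth 26.5°. About 20° remains.

>>> move_arm([
  [[0,0,0,0,0,-0.14,1],[0,0,0,0,0,-0.14,1],[0,0,0,0,0,-0.14,1],[0,0,0,0,0,-0.14,1],[0,0,0,0,0,-0.08,1],[0,0,0,0,0,0,1],[0,0,0,0,0,0,1]],
])

```text
clock: 16.33
eef_pos: [0.4547, 0.2542, 0.2422]
tool_rot: [-0.072, 0.997, -0.001, 0.002]
ft_force: [-0.7, 0.6, -1.6]
grip_width: 0.0123
```

```bash

python3 -c "
from workcell import *
from m import *
o=get_obs();delta(o,[.454,.2543,.24],97)
for n in ['scene','top']:
  c=camera(n);collar(c,n)
c=camera('wrist');collar(c,'w');cv2.imwrite('pics/w12.png',c['pixels'][:,:,::-1])"
```

```text
t 16.3333 pos [0.4547 0.2542 0.2422] shift units [-0.0013  0.0003 -0.0044] turn units [ 0.005  0.009 -0.04 ] F [-0.7  0.6 -1.6] w 0.0123 q6 0.37
scene fin 47 ((463.34326171875, 252.04824829101562), (41.16422653198242, 21.56540870666504), 34.455448150634766) [0.471  0.2537 0.246 ]
scene ball 13 [0.5675 0.2683 0.2344] az 7.061528336493968
top ball 15 [0.5643 0.2695 0.2354] az 7.876094155894988
w fin 4879 ((452.41510009765625, 251.6232147216797), (35.972434997558594, 55.04966735839844), 75.65230560302734) [0.4498 0.253  0.2465]
```

View pics/w12.png

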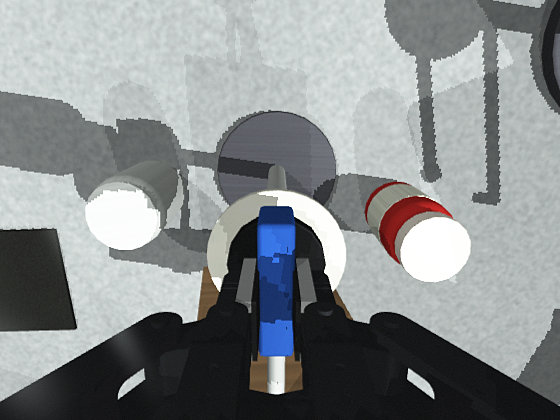

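The ball is at 7.1-7.9° against the hook's 6.9°, so it is locked within 1°. I'll release and rise.

>>> move_arm([
  [[0,0,0,0,0,0,-0.2],[0,0,0,0,0,0,-0.2],[0,0,0,0,0,0,-0.2],[0,0,0,0,0,0,-0.2],[0,0,0,0,0,0,-0.2],[0,0,0.03,0,0,0,-0.2],[0,0,0.05,0,0,0,-0.2],[0,0,0.07,0,0,0,-0.2]],
])

```text
clock: 17.15
eef_pos: [0.4528, 0.2524, 0.3128]
tool_rot: [-0.072, 0.997, -0.004, -0.002]
ft_force: [-0.1, 0.7, -0.3]
grip_width: 0.0513
```

>>> move_arm([
  [[0,0,0.07,0,0,0,-0.2],[0,0,0.05,0,0,0,-0.2],[-0.06,-0.03,0,0,0,0,-0.2],[-0.06,-0.03,0,0,0,0,-0.2],[-0.04,-0.02,0,0,0,0,-0.2],[0,0,0,0,0,0,-0.2],[0,0,0,0,0,0,-0.2],[0,0,0,0,0,0,-0.2]],
])

```text
clock: 17.82
eef_pos: [0.3764, 0.2143, 0.3851]
tool_rot: [-0.073, 0.997, 0.0, 0.008]
ft_force: [0.3, 0.4, -0.1]
grip_width: 0.0513
```

```bash

python3 -c "
from workcell import *
from m import *
o=get_obs();delta(o,[.454,.2543,.24],97)
ims=[]
for n in ['scene','top']:
  c=camera(n);collar(c,n);meas(c,n);cv2.imwrite(f'pics/{n}13.png',c['pixels'][:,:,::-1])
  ims.append(cv2.resize(c['pixels'][120:270,260:390,::-1] if n=='scene' else c['pixels'][120:270,140:270,::-1],None,fx=3,fy=3,interpolation=2))
cv2.imwrite('pics/z13.png',np.hstack(ims))
W=pts(c);z=W[...,2]
for nm,zz,sl in [('jar',.11,(slice(140,240),slice(150,230))),('tin',.09,(slice(140,240),slice(230,280)))]:
  m=abs(z[sl]-zz)<.006;print(nm,W[sl][m].mean(0))"
```

```text
t 17.8167 pos [0.3764 0.2143 0.3851] shift units [ 0.1552  0.0801 -0.2903] turn units [-0.002  0.029 -0.045] F [ 0.3  0.4 -0.1] w 0.0513 q6 0.38
scene fin 99 ((456.1156005859375, 252.31259155273438), (53.82748031616211, 13.68038558959961), 10.697697639465332) [0.4589 0.2523 0.2453]
scene ball 13 [0.567  0.2693 0.235 ] az 7.5854644262372615
scene 1400 face x 0.1144 normal [ 1.    -0.009  0.01 ] yz rect ((0.2648429870605469, 134.37722778320312), (166.2912139892578, 113.66049194335938), 82.50110626220703)
  top pts 557 [ 0.079 -0.047  0.195] [0.117 0.067 0.238] plane slope x,y [-0.199 -0.053] mean [0.1034 0.     0.2113]
top fin 117 ((454.410888671875, 254.07180786132812), (55.02503204345703, 12.898500442504883), 8.581063270568848) [0.4544 0.2542 0.2455]
top ball 15 [0.5647 0.2699 0.2355] az 8.062742013887915
top 166 face x 0.1099 normal [0.007 0.137 0.99 ] yz rect ((12.006881713867188, 218.6828155517578), (21.264820098876953, 109.53472900390625), 82.8965835571289)
  top pts 609 [ 0.031 -0.047  0.195] [0.117 0.066 0.23 ] plane slope x,y [ 0.081 -0.109] mean [0.0972 0.0085 0.2118]
jar [0.51404558 0.31669405 0.10995022]
tin [0.49467947 0.13879161 0.08897641]
```

View pics/z13.png

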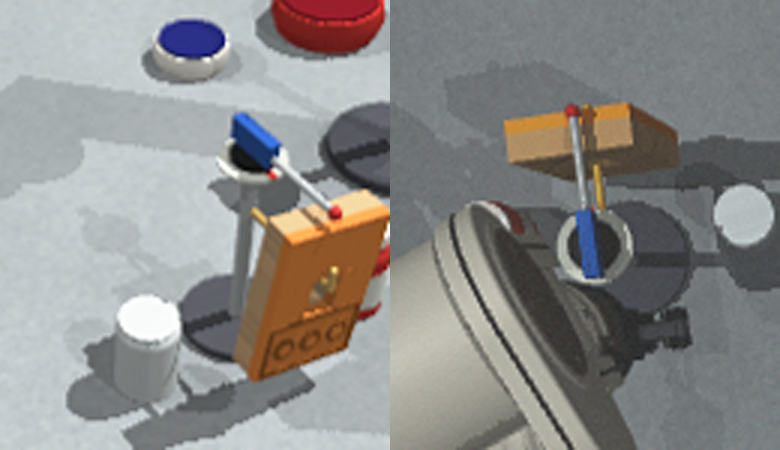

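View pics/scene13.png

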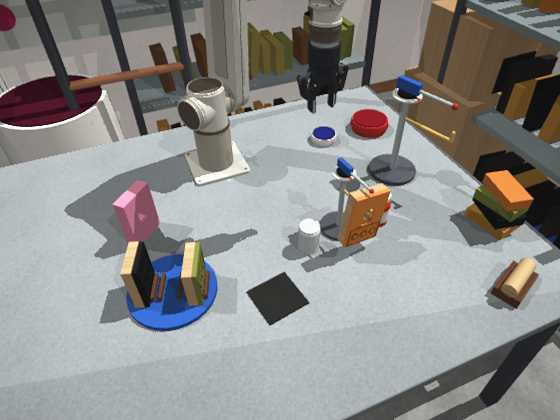

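The keeper arm lies along the hook over the block, the gripper is well clear (TCP z 0.385), and the lean has settled at 0.13 rad. I'm handing in.

```bash
python3 -c "
from workcell import *
print(job_done())"
```

```text
the job is handed in; nothing more can be done
None
```

The orange-faced block hangs by its slot on the smaller stand's hook with its orange face outward. The collar is turned to its locked mark and released, and I handed the job in at about 18 s. No regrasp was needed.

Last checks before handing in:
- **Block:** its centre is about 97 mm out from the post, within about 2 mm of the hook line and about 134 mm high. The orange face points within about 1° of the hook direction.
- **Lean:** it hangs with a steady lean of about 0.13 rad (limit 0.26), because the bar sits slightly off-centre in the slot. It swung to about 0.24 rad just after release before settling.
- **Collar:** the keeper's ball end is at azimuth 7.6–8.1°, against 6.9° for the hook, an error of about 0.02 rad.
- **Clearance:** the wrist force is back to near zero, and the gripper is open, 0.385 m up and away from the stand.
- **Bystanders:** the tin measured within about 4 mm of its start. The two other blocks look unmoved in the scene view; I did not measure them.
- **Check that failed:** the final jar measurement (0.514, 0.317) is not usable. The block and the arm hid the jar's top, so the mask probably picked up block pixels. In the scene image the visible part of the jar is where it started, and nothing was moved near it.

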